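# Load the spotting-kit carrier and lock its hold-down bar with the spring cotter

## Task

Get the stain-removal kit ready for the van: stand every screw-capped bottle and canister that is on the table upright on the floor of the steel bottle carrier, then swing the carrier's hold-down bar shut over the caps. Lock the bar by pushing the straight leg of the spring cotter through the cross hole of the locking pin until its bow snaps over the pin, and leave the spray bottle where it stands.

Things in the scene. Friction and masses are not known exactly. Their poses are not given: they have to be found in the camera images.
- carrier: bottle carrier: fixed open steel tray. Inside 106 mm (x) by 212 mm (y), floor 4 mm above the table, walls 4 mm thick, 60 mm high; mid-end uprights 50 mm wide reach 105 mm (hinge cheeks 120 mm). Six items just fit: four ranks of 53 mm along y, each two bottles or one canister across. Origin: underside of its middle, z up. Locking pin outside the -y end, hinge at the +y end
- pin_hole (a point): centre of the locking pin's cross hole. Upright steel pin, 26 mm diameter, outside the carrier's -y end, 130 mm from its middle, on a lug whose top is 104 mm high; pin top 146 mm, hole centre 126 mm above the table. Hole 9.5 mm wide, 10 mm high, level, along the carrier's y (point axes = carrier axes). The shut bar's top is 11 mm below the hole's centre; outside the pin (-y) the way is free
- bar (a joint): hold-down bar's angle, rad: 0 = shut (level over the caps, underside 110 mm above the table, forked end round the pin, pointing along the carrier's -y); at the start 1.8 to 2.1 = open, leaning back past upright beyond the hinge end. Stiff hinge (0.6 N m): it stays where it is left. Flat aluminium bar 48 mm wide, 5 mm thick, reaching 277 mm from the hinge
- bar_hinge (a point): middle of the bar's hinge line, 122 mm from the carrier's middle towards its +y end, 112.5 mm above the table; the hinge line runs along the carrier's x
- bar_handle (a point): middle of the bar's cross handle: round rod 12 mm thick, 200 mm long along the carrier's x, free from 25 to 100 mm either side of this point, so its ends stand out beyond the tray and can be pinched from above at any bar angle. With bar angle a, in carrier axes, it lies at the hinge + (0, -170 cos a + 16.5 sin a, 170 sin a + 16.5 cos a) mm; shut, 129 mm above the table
- cotter: spring cotter (R clip) of bright 6 mm wire, 135 mm long, lying flat. Origin: under the coil's middle, z up. Coil 30 mm (x) by 26 mm (y, -13 to 13), 12 mm high: grip it here, across y. The straight leg runs along +x on the line y = -10, z = 3 mm to its round tip at x = 120 mm; the sprung bow leg lies on the +y side, its flared tip at x = 105 mm. 0.09 kg
- cotter_seat (a point): point on the cotter's straight leg, 62 mm from the coil's middle (x = 62, y = -10, z = 3 mm in its frame), that lies in the pin's cross hole when the cotter is home (let go, the coil may droop by up to 0.2 rad in the hole)
- bow (a joint): angle in rad by which the cotter's bow leg is sprung open: 0 at rest, 0.1 or so while it rides over the pin, back under 0.03 once snapped over and let go. It takes a push of 10 to 15 N; the pin begins to spread the bow 33 mm before home and is past its narrowest place 17 mm before home, where it snaps on
- round1: round white bottle: body 50 mm across, 68 mm tall, sloping shoulder, black screw cap 28 mm across from 78 to 98 mm height, in the middle; 0.2 kg, weight low. Origin: centre of the underside, z up. It may be absent
- round2: round white bottle: body 50 mm across, 68 mm tall, sloping shoulder, black screw cap 28 mm across from 78 to 98 mm height, in the middle; 0.2 kg, weight low. Origin: centre of the underside, z up. It may be absent
- square1: square white bottle: body 50 x 50 mm, 68 mm tall, sloping shoulder, black screw cap 28 mm across from 74 to 94 mm height, in the middle; 0.24 kg, weight low. Origin: centre of the underside, z up, x and y square to its faces. It may be absent
- square2: square white bottle: body 50 x 50 mm, 68 mm tall, sloping shoulder, black screw cap 28 mm across from 74 to 94 mm height, in the middle; 0.24 kg, weight low. Origin: centre of the underside, z up, x and y square to its faces. It may be absent
- canister1: oblong white canister: body 102 mm (its x) x 50 mm (its y), 72 mm tall, sloping shoulder, black screw cap 28 mm across from 78 to 98 mm height, in the middle; 0.42 kg, weight low. Origin: centre of the underside, z up. It may be absent
- canister2: oblong white canister: body 102 mm (its x) x 50 mm (its y), 72 mm tall, sloping shoulder, black screw cap 28 mm across from 78 to 98 mm height, in the middle; 0.42 kg, weight low. Origin: centre of the underside, z up. It may be absent
- sprayer: trigger spray bottle, grey, 203 mm tall, beyond the hinge end of the carrier; not part of the load, leave it alone
Mind the look-alikes: they are no part of the job. Of the things shaped like the cotter, the aluminium one is meant.

How it is judged:
On the way, in this order (a step that is already met when the one before it is completed fails the run):
1. every bottle and canister present stands upright on the carrier's floor (x of round1 in the frame of carrier between -0.05 and 0.05 m and y of round1 in the frame of carrier between -0.1 and 0.1 m and z of each of round1, round2, square1, square2, canister1, canister2 in the frame of carrier below 0.012 m and angle between each of round1, round2, square1, square2, canister1, canister2's own z axis and vertical below 0.12 rad and x of round2 in the frame of carrier between -0.05 and 0.05 m and y of round2 in the frame of carrier between -0.1 and 0.1 m and x of square1 in the frame of carrier between -0.05 and 0.05 m and y of square1 in the frame of carrier between -0.1 and 0.1 m and x of square2 in the frame of carrier between -0.05 and 0.05 m and y of square2 in the frame of carrier between -0.1 and 0.1 m and x of canister1 in the frame of carrier between -0.05 and 0.05 m and y of canister1 in the frame of carrier between -0.1 and 0.1 m and x of canister2 in the frame of carrier between -0.05 and 0.05 m and y of canister2 in the frame of carrier between -0.1 and 0.1 m), for 0.2 s.
2. then the hold-down bar is shut over them (all of step 1 and value of joint bar below 0.04 rad), for 0.2 s.
3. then the cotter's leg is through the pin's cross hole and its bow has snapped over the pin (value of joint bar below 0.04 rad and distance between cotter_seat and pin_hole below 0.007 m and angle between the x axis of cotter and the y axis of carrier, either way round below 0.3 rad), for 0.2 s.
At the end, for the whole second after the job is handed in: All present bottles and canisters upright (7 deg) on the carrier floor (8 mm), within 50 mm across and 100 mm along of its middle; bar under 0.04 rad; cotter seat within 7 mm of the hole centre, leg within 0.3 rad of the hole, bow under 0.03 rad; all at rest (0.03 m/s) (all of step 1 and all of step 3 and value of joint bow below 0.03 rad and linear speed of each of round1, round2, square1, square2, canister1, canister2, cotter below 0.03 m/s); the robot touches nothing.
It fails at once if the spray bottle is pushed more than 40 mm from where it stood (distance of sprayer from where it was at the start of the episode above 0.04 m).
Of round1, round2, square1, square2, canister1, canister2 only 4 to 6 are there at a start; the rules pass over those that are not, and their reading is None.
At some moment in a run one of round1, round2, square1, square2, canister1, canister2, cotter may be knocked a few centimetres aside while the robot is not near it.
It also fails if it takes over 208 s, if anything falls off the work surface, if the arm or the gripper's body presses on something with over 40 N, if the wrist force passes 120 N, or if a joint passes its speed limit or range.

## Robot

A 6-joint arm with a two-finger parallel gripper is mounted at the origin on the work surface. World frame = base frame: x ahead of the robot, y to its left, z up, the work surface at z = 0. Lengths are in m, angles in rad, forces in N, time in s.
With the tool pointing down it reaches from about 0.35 to 1 m from the base axis. Payload 7.1 kg.
Tool frame: the origin (TCP) lies between the finger pads; the fingertips stand 22 mm ahead of it and the grasp point (between the pads) lies 3 mm ahead of it; x points along the fingers, y is the direction in which the jaws open and shut, and the axes are right-handed (so a half turn about x gives the same grasp; the last joint's range is limited). The gripper opens to 85 mm and grips with 20 to 120 N. Pads are 22 mm wide; open, the fingers measure 114 mm over their backs; the gripper's body (76 mm by 85 mm) begins 54 mm behind the grasp point. The pads swing forward as they close: fully open they stand 13 mm farther back than shut.
Start: joints at [1.15, 0.423, 1.63, -0, 1.089, -0.019], TCP at [0.244, 0.575, 0.253] pointing down, gripper open.
Joint ranges: [-3, 3], [-0.9, 2.11], [0.09, 2.58], [-1.31, 4.45], [0.11, 2.69], [-2.54, 2.54]. Speed limits (rad/s): [2.39, 2.39, 3.01, 3.14, 3.14, 3.14].

## Interface

Orientations are given as a rotation vector (axis times angle).
In Python, from rig import manip gives the robot as it stands. The module is installed in compiled form; this text tells all that it offers. Calls block until the motion is done:
- manip.move_to(position, orientation): joint-space move of the TCP to a pose.
- manip.servo_line(position, orientation=None, rate=0.15): straight line of the TCP; orientation=None keeps the orientation; rate is the mean speed in m/s.
- manip.set_joints(angles): joint-space move.
- manip.command_gripper(opening, f_grip=None): finger opening in m; f_grip is the grip in N (None keeps the last); returns when the fingers have stopped.
- manip.hold(seconds).
- manip.solve_ik(position, orientation): joint angles nearest the present ones, or None.
- manip.camera(name): name is "scene" or "side" or "wrist"; returns a dict with "image" (400x640x3 uint8, red, green, blue), "fx", "fy", "cx", "cy" (pixels), "k1" (the pictures are not rectified: a ray, as slopes to the right and down, at radius r is drawn at 1 + k1 r^2 times it, then the intrinsics apply), "cam_to_world" (4x4, takes a point from camera to world coordinates); the wrist camera has in their place "mount" (4x4, takes a point from camera to tool coordinates, whose origin is the TCP and whose axes are the tool frame's). Camera axes: x right, y down, z forward; pixel columns grow to the right and rows downward; lengths in m; the calibration is good to about 2 mm. A picture is of the moment at which its call begins: read the wrist's pose just before it. There is no depth.
A pose or a line that the arm cannot do raises manip.IKError and nothing moves.
- manip.sign_off(): hands the job in, once; it reports no verdict.
Readings, each from a call of its own:
- manip.get_time(): time.
- manip.get_joint_positions(): joint angles.
- manip.get_joint_vel(): joint speeds.
- manip.get_tau(): joint torques, N m.
- manip.get_position(): TCP position.
- manip.get_ee_rot(): TCP orientation.
- manip.get_contact_force(): force on the tool from outside, world axes, zero at the start.
- manip.get_torque(): the same for the moment, N m.
- manip.get_width(): finger opening in m.
Only numpy, scipy, OpenCV 4.12 (cv2) and the standard library are available. Lean on these libraries where they do the work, as an engineer would, in place of code of your own. Each camera call takes 0.05 s, during which the arm holds its last target. There are 200 camera calls.

## Working session

There is one attempt and no reset: what is moved stays moved. The work goes in short steps, each a Python script; the robot and the scene stay as the last script left them, time stands still between calls to the robot, and variables do not carry over. Pictures are saved under pics/ and viewed, about 12 in all and at most 16, crops included, and the job is handed in when it is done.

```bash
ls; mkdir -p pics; python3 - <<'E'
from rig import manip as m
import cv2,numpy as np
for n in("scene","side","wrist"):
    c=m.camera(n); cv2.imwrite(f"pics/{n}0.png",c["image"][:,:,::-1])
    print(n,{k:(np.round(v,4).tolist() if hasattr(v,'shape') else v) for k,v in c.items() if k!="image"})
print(m.get_position(),m.get_ee_rot(),m.get_time(),m.get_width())
E
```

```text
pics
scene {'fx': 391.0670442549727, 'fy': 391.0670442549727, 'cx': 321.82380640564486, 'cy': 196.67652703235618, 'k1': -0.09802278427892355, 'cam_to_world': [[0.8095, 0.4719, -0.3494, 0.876], [0.587, -0.6634, 0.464, -0.5721], [-0.0129, -0.5807, -0.814, 1.1707], [0.0, 0.0, 0.0, 1.0]]}
side {'fx': 377.0838582297607, 'fy': 377.0838582297607, 'cx': 317.719567156979, 'cy': 199.12598419391702, 'k1': -0.03605835198651926, 'cam_to_world': [[-0.8803, -0.2102, 0.4253, -0.0849], [-0.4742, 0.4146, -0.7767, 0.9326], [-0.0131, -0.8854, -0.4647, 0.6648], [0.0, 0.0, 0.0, 1.0]]}
wrist {'fx': 357.372090836894, 'fy': 357.372090836894, 'cx': 320.13967788449276, 'cy': 197.67915128382344, 'k1': -0.06727261039341523, 'mount': [[-0.0002, -0.2834, 0.959, -0.1204], [1.0, 0.001, 0.0005, -0.0005], [-0.0011, 0.959, 0.2834, -0.0716], [0.0, 0.0, 0.0, 1.0]]}
[0.24422412 0.57488452 0.25272423] [ 0.31429897  1.54797323 -0.31609565] 0.15 0.08556892506456466
```

View pics/scene0.png

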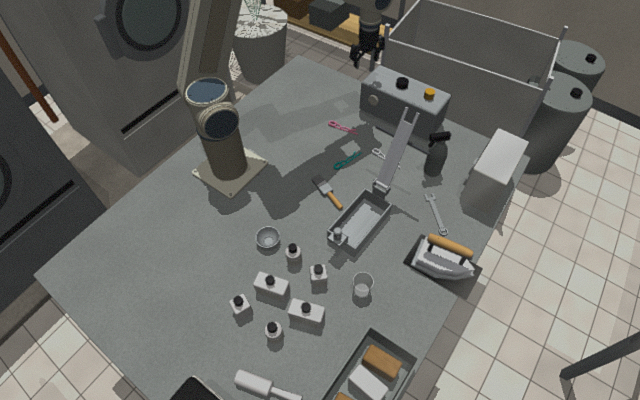

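View pics/side0.png

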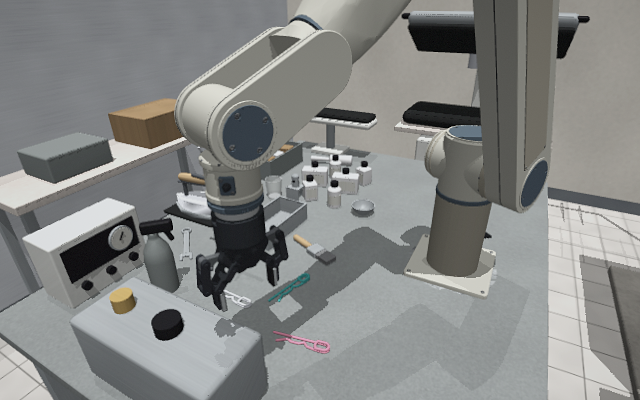

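```bash
cat > h.py <<'E'
from rig import manip as m
import cv2,numpy as np
from scipy.spatial.transform import Rotation as R
def down(yaw):  # tool x down, tool y (jaw) along (cos yaw, sin yaw)
    x=np.array([0,0,-1.]);y=np.array([np.cos(yaw),np.sin(yaw),0])
    return R.from_matrix(np.c_[x,y,np.cross(x,y)]).as_rotvec()
def shot(n,png=None):
    p,r=m.get_position(),m.get_ee_rot(); c=m.camera(n)
    if n=="wrist":
        T=np.eye(4);T[:3,:3]=R.from_rotvec(r).as_matrix();T[:3,3]=p
        c["cam_to_world"]=T@c["mount"]
    if png: cv2.imwrite(f"pics/{png}.png",c["image"][:,:,::-1])
    np.savez(f"pics/{png or n}.npz",**c)
    return c
def load(png): return {k:v for k,v in np.load(f"pics/{png}.npz").items()}
def K(c): return np.array([[c["fx"],0,c["cx"]],[0,c["fy"],c["cy"]],[0,0,1.]]),np.array([c["k1"],0,0,0.])
def px2w(c,uv,z):
    k,d=K(c); s=cv2.undistortPoints(np.array(uv,float).reshape(-1,1,2),k,d).reshape(-1,2)
    T=c["cam_to_world"]; v=np.c_[s,np.ones(len(s))]@T[:3,:3].T; o=T[:3,3]
    t=(np.broadcast_to(z,len(s))-o[2])/v[:,2]; return o+v*t[:,None]
def w2px(c,P):
    k,d=K(c); T=np.linalg.inv(c["cam_to_world"])
    return cv2.projectPoints(np.array(P,float).reshape(-1,1,3),cv2.Rodrigues(T[:3,:3])[0],T[:3,3],k,d)[0].reshape(-1,2)
E
python3 - <<'E'
from h import *
c=m.camera("scene")
print(np.round(px2w(c,[(292,246),(319,267),(271,281),(306,308),(238,299),(272,327)],.098),3))
print("carrier",np.round(px2w(c,[(361,225),(338,232),(268,232),(363,275)],.06),3))
print("cot",np.round(px2w(c,[(380,153),(347,160),(342,127),(434,160)],.0),3))
for p in ([.5,-.2,.5],[.5,-.15,.45],[.6,.1,.5],[.6,.2,.5]):
    print(p,[None if (q:=m.solve_ik(p,down(y))) is None else np.round(q,2) for y in (0,np.pi/2,-np.pi/2,np.pi)])
E
```

```text
[[ 0.451 -0.166  0.098]
 [ 0.561 -0.175  0.098]
 [ 0.473 -0.294  0.098]
 [ 0.606 -0.299  0.098]
 [ 0.431 -0.393  0.098]
 [ 0.563 -0.397  0.098]]
carrier [[ 0.573  0.043  0.06 ]
 [ 0.526 -0.023  0.06 ]
 [ 0.339 -0.157  0.06 ]
 [ 0.675 -0.104  0.06 ]]
cot [[0.437 0.404 0.   ]
 [0.35  0.296 0.   ]
 [0.231 0.437 0.   ]
 [0.631 0.497 0.   ]]
[0.5, -0.2, 0.5] [array([-0.4 ,  0.1 ,  1.5 , -0.  ,  1.54, -0.4 ]), array([-0.4 ,  0.1 ,  1.5 ,  0.  ,  1.54, -1.97]), array([-0.4 ,  0.1 ,  1.5 , -0.  ,  1.54,  1.17]), None]
[0.5, -0.15, 0.45] [array([-0.31,  0.09,  1.62, -0.  ,  1.43, -0.31]), array([-0.31,  0.09,  1.62,  0.  ,  1.43, -1.89]), array([-0.31,  0.09,  1.62, -0.  ,  1.43,  1.26]), None]
[0.6, 0.1, 0.5] [array([ 0.15,  0.22,  1.36, -0.  ,  1.56,  0.15]), array([ 0.15,  0.22,  1.36, -0.  ,  1.56, -1.43]), array([ 0.15,  0.22,  1.36, -0.  ,  1.56,  1.72]), None]
[0.6, 0.2, 0.5] [array([ 0.3 ,  0.26,  1.3 , -0.  ,  1.57,  0.3 ]), array([ 0.3 ,  0.26,  1.3 , -0.  ,  1.57, -1.27]), array([ 0.3 ,  0.26,  1.3 , -0.  ,  1.57,  1.87]), None]
```

```bash
python3 - <<'E'
from h import *
print(m.get_position())
m.move_to([.38,.40,.35],down(0)); shot("wrist","cot")
m.move_to([.55,.12,.5],down(0)); shot("wrist","car")
m.move_to([.51,-.17,.42],down(0)); shot("wrist","bot"); shot("scene","sc1"); 
print(m.get_time())
im=np.vstack([np.hstack([cv2.imread(f"pics/{n}.png")]) for n in("car","bot")])
E
```

```text
[0.24428651 0.57494449 0.25282715]
3.8667
```

View pics/bot.png

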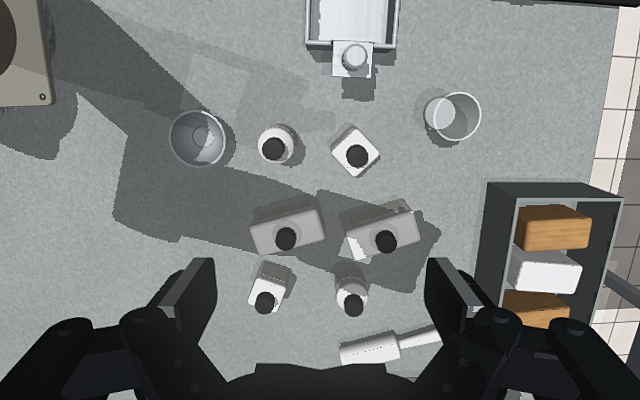

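View pics/car.png

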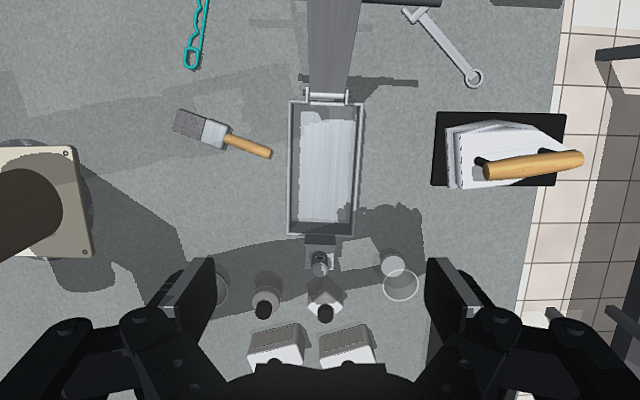

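View pics/cot.png

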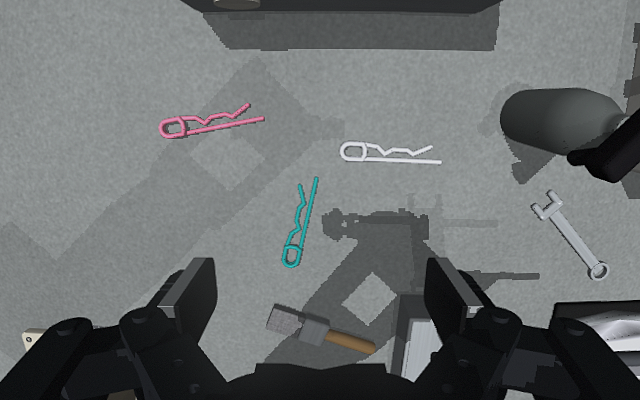

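```bash
python3 - <<'E'
import cv2,numpy as np
a=cv2.imread("pics/car.png")[80:280,270:380];b=cv2.imread("pics/bot.png")[120:320,230:430];c=cv2.imread("pics/cot.png")[130:175,330:450]
a=cv2.resize(a,None,fx=3,fy=3,interpolation=cv2.INTER_CUBIC);b=cv2.resize(b,None,fx=2.3,fy=2.3,interpolation=cv2.INTER_CUBIC);c=cv2.resize(c,None,fx=3,fy=3,interpolation=cv2.INTER_CUBIC)
o=np.zeros((600,790,3),np.uint8);o[:600,:330]=a;o[:460,330:]=b;o[462:462+135,330:690]=c
cv2.imwrite("pics/comp.png",o)
E
```

```text
(no output)
```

View pics/comp.png

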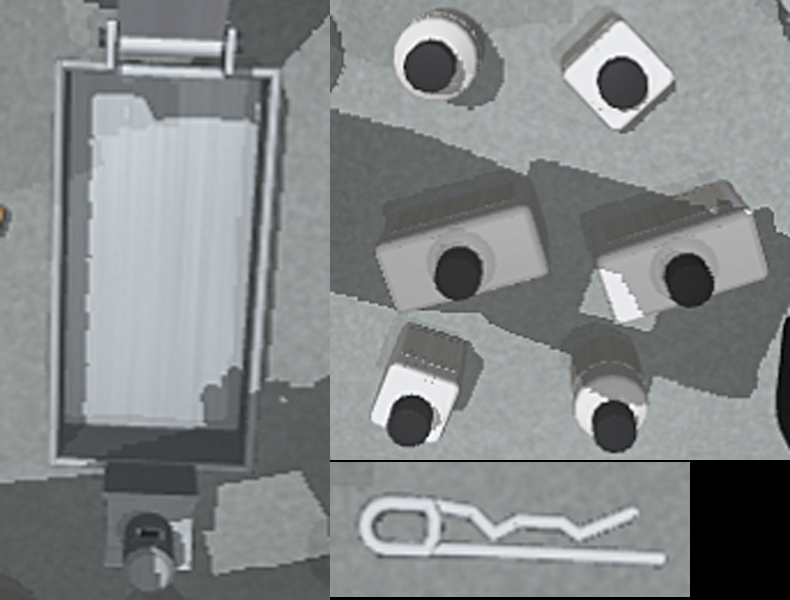

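```bash
cat >> h.py <<'E'
def caps(c,z=.088):  # dark cap blobs -> world centres
    g=c["image"].max(2).astype(np.uint8); n,l,s,ce=cv2.connectedComponentsWithStats((g<52).astype(np.uint8))
    return [(np.round(ce[i],1),s[i,4],np.round(px2w(c,[ce[i]],z)[0],4),s[i,2:4]) for i in range(1,n) if 100<s[i,4]<6000]
E
python3 - <<'E'
from h import *
c=load("bot")
for b in caps(c): print(*b)
f=lambda L:[((u-330+.5)/2.3-.5+230,(v+.5)/2.3-.5+120) for u,v in L]
def show(n,L,z):
    P=px2w(c,f(L),z)[:,:2]; d=np.diff(np.r_[P,P[:1]],axis=0); print(n,np.round(P.mean(0),4),np.round(np.hypot(*d.T),3),np.round(np.degrees(np.arctan2(d[:,1],d[:,0])),1))
show("sqA",[(563,75),(620,130),(674,75),(622,18)],.068)
show("sqB",[(371,416),(440,443),(467,375),(393,362)],.068)
show("canA",[(403,310),(547,274),(531,205),(377,245)],.072)
show("canB",[(616,322),(767,273),(745,206),(598,262)],.072)
c=load("car"); g=lambda L:[((u+.5)/3-.5+270,(v+.5)/3-.5+80) for u,v in L]
f=g; show("carrier",[(53,465),(252,468),(280,70),(57,62)],.06)
print("pin top",px2w(c,g([(151,570)]),.146))
# bright cotter
c=load("cot"); f=lambda L:[((u-330+.5)/3-.5+330,(v-462+.5)/3-.5+130) for u,v in L]
P=px2w(c,f([(359,525),(662,558),(430,550),(400,496),(400,553),(637,512)]),.006);print(np.round(P,4))
s0=m.camera("side"); 
T=np.eye(4);T[:3,:3]=R.from_rotvec([0.31429897,1.54797323,-0.31609565]).as_matrix();T[:3,3]=[0.2442,.5749,.2527]
mt=np.array(m.camera("wrist")["mount"]); print("cam px in side0",w2px(s0,(T@mt)[:3,3]), w2px(s0,[.2442,.5749,.2527]))
im=cv2.imread("pics/scene0.png")[90:240,360:430]; A=cv2.resize(im,None,fx=4,fy=4,interpolation=cv2.INTER_CUBIC)
im=cv2.imread("pics/side0.png")[150:300,190:300]; B=cv2.resize(im,None,fx=4,fy=4,interpolation=cv2.INTER_CUBIC)
cv2.imwrite("pics/comp2.png",np.hstack([A,B]))
E
```

```text
[605.   2.] 381 [0.8566 0.0169 0.088 ] [99  7]
[285.2 238.2] 199 [ 0.4636 -0.2894  0.088 ] [20 23]
[385.7 241.6] 364 [ 0.6015 -0.2943  0.088 ] [21 23]
[574.1 277.6] 101 [ 0.8873 -0.354   0.088 ] [27 47]
[353.  299.6] 106 [ 0.5593 -0.3857  0.088 ] [19 18]
sqA [ 0.5585 -0.1743] [0.047 0.045 0.045 0.047] [ -43.8   47.1  133.7 -135.4]
sqB [ 0.4327 -0.3881] [0.049 0.055 0.048 0.044] [ -24.4   69.4  169.1 -112.6]
canA [ 0.466  -0.2873] [0.093 0.046 0.098 0.046] [  15.3  102.4 -164.6  -72.3]
canB [ 0.5996 -0.292 ] [0.099 0.047 0.095 0.042] [  19.7  111.4 -157.6  -73.1]
carrier [0.5541 0.0702] [0.112 0.217 0.113 0.219] [ -0.8  87.8 178.2 -91.8]
pin top [[ 0.54963458 -0.05814532  0.146     ]]
[[0.4049 0.3987 0.006 ]
 [0.5392 0.3849 0.006 ]
 [0.4363 0.3878 0.006 ]
 [0.4224 0.4113 0.006 ]
 [0.4231 0.3864 0.006 ]
 [0.5263 0.4051 0.006 ]]
cam px in side0 [[263.82886051 248.81078785]] [[246.96660024 290.05820486]]
```

View pics/comp2.png

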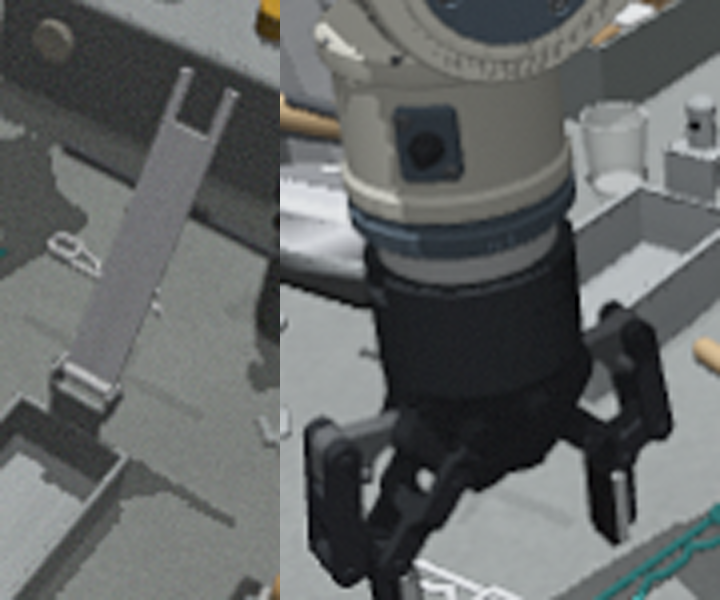

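```bash
python3 - <<'E'
from h import *
m.move_to([.556,.045,.30],down(0)); c=shot("wrist","car2")
Rz=lambda t:np.array([[np.cos(t),-np.sin(t),0],[np.sin(t),np.cos(t),0],[0,0,1]])
o=np.array([.5541,.0702,0]);Rc=Rz(np.radians(-1.9)); W=lambda L:(np.array(L,float)/1000)@Rc.T+o
u=4; y0,y1,x0,x1=int(0),270,220,420
im=cv2.resize(c["image"][y0:y1,x0:x1,::-1],None,fx=u,fy=u,interpolation=cv2.INTER_CUBIC)
P=lambda L:np.int32((w2px(c,W(L))-[x0,y0]+.5)*u-.5)
for L in ([(-57,-110,60),(57,-110,60),(57,110,60),(-57,110,60)],[(-53,-106,60),(53,-106,60),(53,106,60),(-53,106,60)]):
    cv2.polylines(im,[P(L)],True,(0,0,255),1)
t=np.linspace(0,6.28,40); cv2.polylines(im,[P(np.c_[13*np.cos(t),-130+13*np.sin(t),0*t+146])],True,(0,255,0),1)
print(im.shape, P([(-57,-110,60),(57,-110,60),(57,110,60),(-57,110,60)]))
cv2.imwrite("pics/car2o.png",cv2.resize(im,None,fx=.74,fy=.74,interpolation=cv2.INTER_AREA) if 0 else im[:,:][ -1080:, :800][::1][:600] if 0 else cv2.resize(im,(444,600),interpolation=cv2.INTER_AREA))
b=load("bot")["image"].max(2)
for u_,v_ in [(273,149),(356,153),(286,238),(386,241),(265,303),(354,305)]: print(np.percentile(b[v_-6:v_+7,u_-6:u_+7],[5,50,95]),np.percentile(b[v_-25:v_+26,u_-25:u_+26],[5,50]))
E
```

```text
(1080, 800, 3) [[169 956]
 [585 969]
 [648  99]
 [161  81]]
[63. 66. 70.] [ 63. 155.]
[56.4 68.  73. ] [ 63. 165.]
[47. 52. 53.] [ 50. 156.]
[39.4 44.  47. ] [ 40. 118.]
[52. 61. 64.] [ 55. 164.]
[48.4 59.  61.6] [ 53. 165.]
```

View pics/car2o.png

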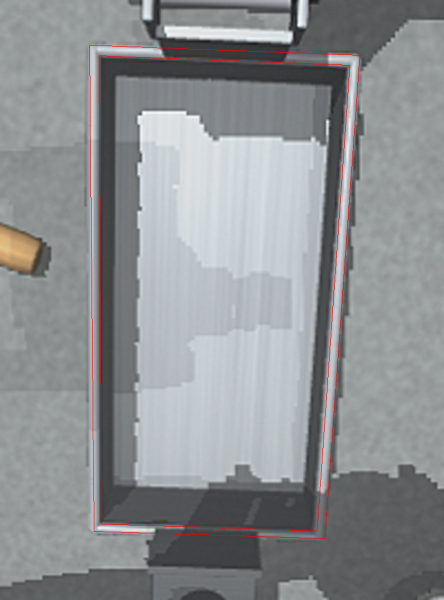

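```bash
cat >> h.py <<'E'
def cap(c,P,z):  # cap centre near predicted P (xy), mid cap height z
    g=c["image"].max(2); e=w2px(c,[[P[0],P[1],z]])[0]
    n,l,s,ce=cv2.connectedComponentsWithStats((g<75).astype(np.uint8))
    d=np.linalg.norm(c["cam_to_world"][:3,3]-[P[0],P[1],z]); D=.028*c["fx"]/d
    k=[i for i in range(1,n) if .8<s[i,4]/(D*D*.785)<1.7 and s[i,2]<1.6*D and s[i,3]<1.8*D]
    if not k: return None
    i=min(k,key=lambda i:np.hypot(*(ce[i]-e)))
    return px2w(c,[ce[i]],z)[0,:2],s[i,4]/(D*D*.785)
OBJ=dict(rA=(.4485,-.163,0,.088),sA=(.5585,-.1743,46,.084),cA=(.4640,-.2890,15.4,.088),cB=(.6010,-.2935,20.5,.088),sB=(.4325,-.388,-22,.084),rB=(.5610,-.3930,0,.088))
E
python3 - <<'E'
from h import *
T=[]
for n in("rA","sA","cB","cA","sB","rB"):
    x,y,a,z=OBJ[n]; m.move_to([x,y-.0,.28],down(0)); c=shot("wrist",n); r=cap(c,(x,y),z); print(n,r)
    p=r[0] if r else (x,y)
    im=cv2.resize(c["image"][:,:,::-1],None,fx=2,fy=2,interpolation=cv2.INTER_CUBIC)
    hx,hy,zt=(51,25,.072) if n[0]=="c" else (25,25,.068)
    t=np.radians(a); Q=np.array([(-hx,-hy),(hx,-hy),(hx,hy),(-hx,hy)])/1000@np.array([[np.cos(t),np.sin(t)],[-np.sin(t),np.cos(t)]])+p
    if n[0]!="r": cv2.polylines(im,[np.int32(w2px(c,np.c_[Q,[zt]*4])*2+.5)],True,(0,0,255),1)
    u=w2px(c,[[*p,z]])[0]*2; cv2.circle(im,tuple(np.int32(u)),2,(0,255,0),-1)
    w,h=(132,132); U=np.int32(u); T.append(im[max(U[1]-h,0):,max(U[0]-w,0):][:2*h,:2*w])
T=[np.pad(t,((0,264-t.shape[0]),(0,264-t.shape[1]),(0,0))) for t in T]
cv2.imwrite("pics/mont.png",np.vstack([np.hstack(T[:3]),np.hstack(T[3:])])); print(m.get_time())
E
```

```text
rA (array([ 0.45155162, -0.16629074]), np.float64(1.050982992225501))
sA (array([ 0.5584811 , -0.17722414]), np.float64(0.9346194329400632))
cB (array([ 0.5594514 , -0.39507232]), np.float64(1.0074142639025219))
cA (array([ 0.46379203, -0.29020085]), np.float64(1.0568076918977425))
sB (array([ 0.42920798, -0.39378173]), np.float64(1.0829268206632572))
rB (array([ 0.55950991, -0.39543602]), np.float64(1.0697252972200433))
9.0083
```

View pics/mont.png

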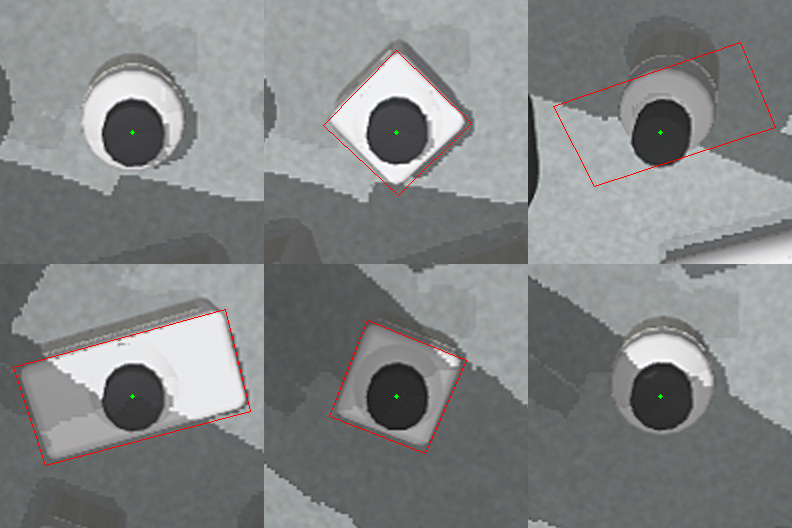

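```bash
cat >> h.py <<'E'
_cap=cap
def cap(c,P,z):
    g=c["image"].max(2); e=w2px(c,[[P[0],P[1],z]])[0]
    d=np.linalg.norm(c["cam_to_world"][:3,3]-[P[0],P[1],z]); D=.028*c["fx"]/d; best=None
    for th in (85,78,70,60,50):
        n,l,s,ce=cv2.connectedComponentsWithStats((g<th).astype(np.uint8))
        for i in range(1,n):
            a=s[i,4]/(D*D*.785); r=np.hypot(*(ce[i]-e))
            if .85<a<1.35 and s[i,2]<1.25*D and s[i,3]<1.4*D and r<2.5*D and (best is None or r<best[0]-1): best=(r,ce[i],a)
    return None if best is None else (px2w(c,[best[1]],z)[0,:2],best[2])
CO=np.array([.5541,.0702]);CY=np.radians(-1.9)
def C(x,y):  # carrier mm -> world xy
    return CO+np.array([[np.cos(CY),-np.sin(CY)],[np.sin(CY),np.cos(CY)]])@(np.array([x,y])/1000)
def lower(xy,z,rot,step=.008,lim=10,rate=.08):
    f0=m.get_contact_force(); p=m.get_position()[2]
    while p>z+1e-4:
        p=max(z,p-step); m.servo_line([*xy,p],rot,rate=rate); f=m.get_contact_force()-f0
        if np.linalg.norm(f)>lim: print("contact",round(p,4),np.round(f,1)); return False
    return True
ZT=.28
def pick(n,yaw):
    x,y,a,z=OBJ[n]; rot=down(np.radians(yaw)); m.command_gripper(.06,50)
    m.move_to([x,y,ZT],rot); r=cap(shot("wrist"),(x,y),z)
    if r is None: print(n,"no cap"); return False
    p,ar=r; print(n,"cap",np.round(p,4),round(ar,2),"shift mm",np.round((p-[x,y])*1000,1))
    if np.hypot(*(p-[x,y]))>.008: return False
    zg=.100 if z>.086 else .0965
    m.servo_line([*p,.14],rot,rate=.25); m.servo_line([*p,zg],rot,rate=.1)
    m.command_gripper(.02,50); w=m.get_width(); print("width",round(w,4)); m.servo_line([*p,ZT],rot,rate=.25)
    return .024<w<.032 and zg
def place(zg,x,y):
    rot=down(CY); q=C(x,y); m.move_to([*q,ZT],rot); m.servo_line([*q,zg+.066],rot,rate=.25)
    ok=lower(q,zg+.010,rot)
    if not ok: return False
    lower(q,zg+.0045,rot,step=.002,lim=8)
    m.command_gripper(.042); m.servo_line([*q,zg+.06],rot,rate=.2); m.servo_line([*q,ZT],rot,rate=.3); print("placed",round(m.get_time(),1)); return True
OBJ.update(rA=(.4515,-.1663,0,.088),sA=(.5585,-.1755,45.5,.084),cA=(.4638,-.2902,15.4,.088),sB=(.4292,-.3938,-22,.084),rB=(.5595,-.3953,0,.088))
E
python3 - <<'E'
from h import *
zg=pick("rA",0)
if zg: place(zg,-26.5,80)
E
```

```text
rA cap [ 0.4516 -0.1664] 1.06 shift mm [ 0.1 -0.1]
width 0.0261
placed 18.8
```

```bash
python3 - <<'E'
from h import *
zg=pick("sA",45.5)
if zg and place(zg,26.5,80):
    x,y,a,z=OBJ["cB"]; m.move_to([x,y,ZT],down(np.radians(a))); c=shot("wrist","cBh"); r=cap(c,(x,y),z); print(r)
    m.move_to([.556,.01,.30],down(0)); d=shot("wrist","car3")
    im=cv2.resize(c["image"][:,:,::-1],None,fx=2,fy=2,interpolation=cv2.INTER_CUBIC)
    p=r[0] if r else (x,y); t=np.radians(a); Q=np.array([(-51,-25),(51,-25),(51,25),(-51,25)])/1000@np.array([[np.cos(t),np.sin(t)],[-np.sin(t),np.cos(t)]])+p
    cv2.polylines(im,[np.int32(w2px(c,np.c_[Q,[.072]*4])*2+.5)],True,(0,0,255),1)
    cv2.imwrite("pics/m2.png",np.hstack([im[130:630,420:820],cv2.resize(d["image"][0:250,220:420,::-1],None,fx=2,fy=2)]))
E
```

```text
sA cap [ 0.5584 -0.1763] 1.05 shift mm [-0.1 -0.8]
width 0.0259
contact 0.1469 [-15.1  -2.3  45.9]
```

```bash
python3 - <<'E'
from h import *
p=m.get_position(); m.servo_line([*p[:2],.20],rate=.1); print(m.get_width(),m.get_position(),m.get_contact_force())
c=shot("wrist","w4"); d=shot("side","s4"); e=shot("scene","sc4")
a=cv2.resize(c["image"][100:350,220:420,::-1],None,fx=2.4,fy=2.4); 
u=np.int32(w2px(e,[[*p[:2],.08]])[0]); v=e["image"][u[1]-62:u[1]+63,u[0]-40:u[0]+40,::-1]
cv2.imwrite("pics/m3.png",np.hstack([a[:500],cv2.resize(v,(320,500),interpolation=cv2.INTER_CUBIC)]))
E
```

```text
0.026067101456207397 [0.5842342  0.15022518 0.19960269] [-0.04211133 -0.63033987 -3.13985607]
```

View pics/m3.png

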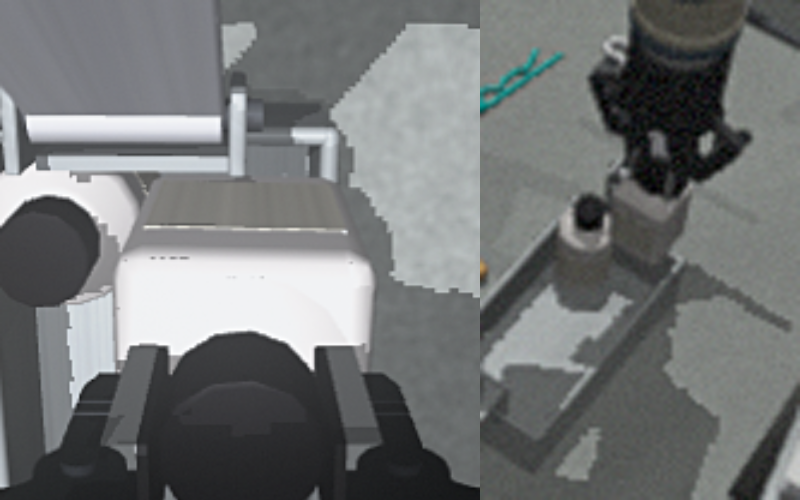

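```bash
python3 - <<'E'
from h import *
c=load("w4")
f=lambda L:[((u+.5)/2.4-.5+220,(v+.5)/2.4-.5+100) for u,v in L]
I=lambda P:((P[:,:2]-CO)@np.array([[np.cos(CY),-np.sin(CY)],[np.sin(CY),np.cos(CY)]]))*1000
print(np.round(I(px2w(c,f([(118,275),(374,275),(132,258),(365,258)]),.1715)),1))
print("bottom",np.round(I(px2w(c,f([(152,180),(333,180)]),.1035)),1))
print("tcp",I(np.array([m.get_position()])))
print("rA cap",np.round(I(px2w(c,f([(47,252)]),.092)),1), "wall outer right",np.round(I(px2w(c,f([(336,172),(345,135)]),.06)),1))
d=load("sc4"); r=cap(d,C(-26.5,80),.092); print(r and I(np.array([r[0]])))
E
```

```text
[[  5.3 100.9]
 [ 52.3 101. ]
 [  8.  104.2]
 [ 50.5 104.3]]
bottom [[  4.8 103.3]
 [ 51.6 103.4]]
tcp [[27.21129325 80.7843621 ]]
rA cap [[-26.4  80.1]] wall outer right [[ 57.2  96.1]
 [ 59.6 107.7]]
[[-26.32292285  79.78201532]]
```

```bash
python3 - <<'E'
from h import *
rot=down(CY); q=C(24.2,80.3); zg=.0965
m.servo_line([*q,.20],rot,rate=.1); m.servo_line([*q,zg+.066],rot,rate=.1)
ok=lower(q,zg+.010,rot,step=.004); print(ok)
if ok:
    lower(q,zg+.0045,rot,step=.002,lim=8); m.command_gripper(.042); m.servo_line([*q,zg+.06],rot,rate=.2); m.servo_line([*q,ZT],rot,rate=.3)
    x,y,a,z=OBJ["cB"]; m.move_to([x,y,ZT],down(np.radians(a))); c=shot("wrist","cBh"); r=cap(c,(x,y),z); print(r,m.get_time())
    m.move_to([.556,.01,.30],down(0)); d=shot("wrist","car3")
    im=cv2.resize(c["image"][:,:,::-1],None,fx=2,fy=2,interpolation=cv2.INTER_CUBIC)
    p=r[0] if r else (x,y); t=np.radians(a); Q=np.array([(-51,-25),(51,-25),(51,25),(-51,25)])/1000@np.array([[np.cos(t),np.sin(t)],[-np.sin(t),np.cos(t)]])+p
    cv2.polylines(im,[np.int32(w2px(c,np.c_[Q,[.072]*4])*2+.5)],True,(0,0,255),1)
    cv2.imwrite("pics/m2.png",np.hstack([im[130:630,420:820],cv2.resize(d["image"][0:250,220:420,::-1],None,fx=2,fy=2)]))
E
```

```text
True
(array([ 0.60133385, -0.29540395]), np.float64(0.9602582669896511)) 34.2167
```

View pics/m2.png

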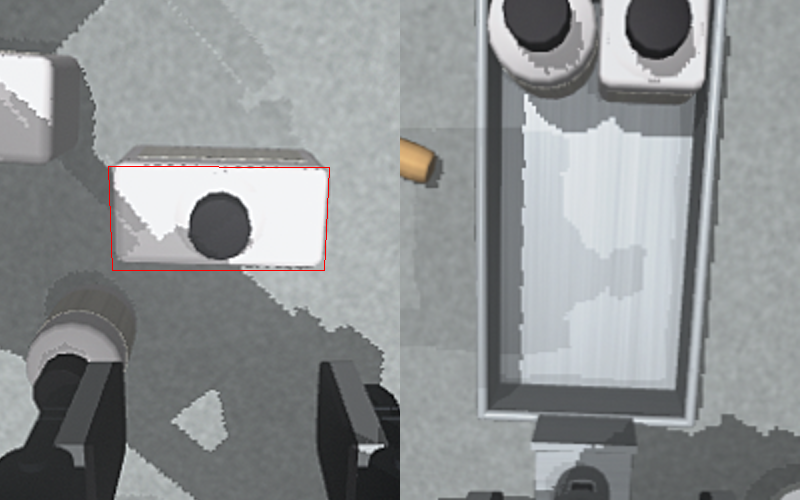

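```bash
cat >> h.py <<'E'
def place(zg,x,y):
    rot=down(CY); q=C(x,y); m.move_to([*q,ZT],rot)
    for k in range(4):
        m.servo_line([*q,zg+.066],rot,rate=.2); f0=m.get_contact_force()
        ok=lower(q,zg+.010,rot,step=.004,lim=8)
        if ok: break
        f=(m.get_contact_force()-f0); g=np.array([f[0]*np.cos(CY)+f[1]*np.sin(CY),-f[0]*np.sin(CY)+f[1]*np.cos(CY)])
        i=np.argmax(abs(g)); d=np.zeros(2); d[i]=1.2*np.sign(g[i]); x+=d[0]; y+=d[1]; q=C(x,y); print("retry",x,y,g)
    else: m.servo_line([*q,ZT],rot,rate=.2); return False
    lower(q,zg+.0045,rot,step=.002,lim=8)
    m.command_gripper(.042); m.servo_line([*q,zg+.06],rot,rate=.2); m.servo_line([*q,ZT],rot,rate=.3); print("placed",round(m.get_time(),1)); return True
OBJ.update(cB=(.6013,-.2954,19.3,.088))
E
python3 - <<'E'
from h import *
zg=pick("cB",19.3)
if zg and place(zg,0,26.3):
    zg=pick("cA",15.4)
    if zg: place(zg,0,-26.5)
E
```

```text
cB cap [ 0.6012 -0.2948] 1.05 shift mm [-0.1  0.6]
width 0.026
contact 0.1587 [-3.3 -0.1 10.2]
retry -1.2 26.3 [-3.30440326 -0.2314695 ]
placed 48.2
cA cap [ 0.4639 -0.2902] 1.06 shift mm [ 0.1 -0. ]
width 0.0262
contact 0.1587 [-3.4  0.4 12. ]
retry -1.2 -26.5 [-3.45699829  0.23875665]
contact 0.1045 [-2.8 -0.4  7.5]
placed 61.1
```

```bash
python3 - <<'E'
from h import *
zg=pick("sB",-22)
if zg and place(zg,-27.5,-79.5):
    zg=pick("rB",0)
    if zg: place(zg,25.5,-79.5)
m.move_to([.556,.03,.33],down(0)); d=shot("wrist","car5"); print(m.get_time())
cv2.imwrite("pics/m5.png",cv2.resize(d["image"][0:260,200:440,::-1],None,fx=2.3,fy=2.3))
E
```

```text
sB cap [ 0.4293 -0.3938] 1.09 shift mm [ 0.1 -0. ]
width 0.026
placed 73.7
rB cap [ 0.5595 -0.3956] 1.07 shift mm [-0.  -0.3]
width 0.0261
placed 86.0
86.4167
```

View pics/m5.png

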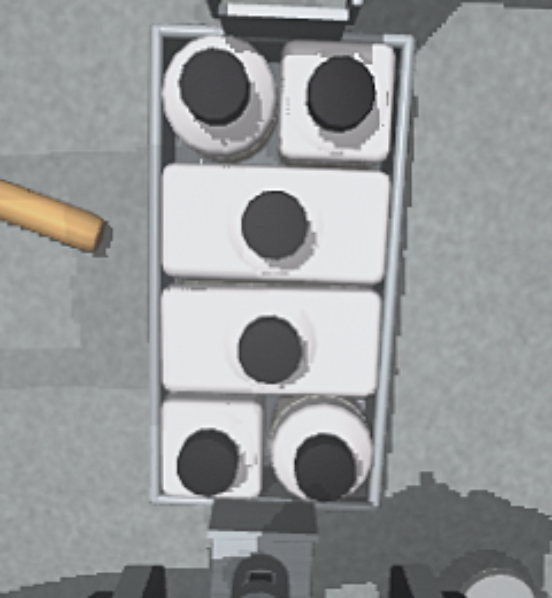

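```bash
cat >> h.py <<'E'
def handle(a,x=0,s=170,o=16.5):
    y=122-s*np.cos(a)+o*np.sin(a); z=112.5+s*np.sin(a)+o*np.cos(a); return np.array([*C(x,y),z/1000])
E
python3 - <<'E'
from h import *
from scipy.optimize import minimize_scalar as ms
c=load("sc1")
L=lambda a:np.array([handle(a,-100),handle(a,100),handle(a,-20,277,0),handle(a,20,277,0)])
obs=np.array([(376.2,127.4),(427.5,154.5),(406.7,107.3),(418.6,113.5)])
r=ms(lambda a:((w2px(c,L(a))[2:]-obs[2:])**2).sum(),bounds=(1.6,2.3),method="bounded"); print(r.x,r.fun,w2px(c,L(r.x))-obs)
r=ms(lambda a:((w2px(c,L(a))-obs)[:2]**2).sum(),bounds=(1.6,2.3),method="bounded"); print(r.x,r.fun)
a=r.x; rot=down(CY+np.pi/2)
print(handle(a,-75))
for b in np.linspace(a,0,6): print([None if (q:=m.solve_ik(handle(b,-75)+[0,0,.003],rot)) is None else np.round(q,2)])
print(m.solve_ik(handle(a,-75)+[0,0,.12],rot))
E
```

```text
2.0184364302013065 1.9630350466374549 [[-0.3532265  -1.59353978]
 [ 1.90636378 -1.1006627 ]
 [-0.11573884 -0.45576406]
 [-0.58810219 -1.1815475 ]]
1.966269518359266 5.195047847498255
[0.48586239 0.27529326 0.2630219 ]
[array([ 0.49,  0.31,  1.77,  0.  ,  1.06, -1.04])]
[array([ 0.39,  0.24,  1.81,  0.  ,  1.09, -1.15])]
[array([ 0.27,  0.21,  1.87,  0.  ,  1.06, -1.27])]
[array([ 0.15,  0.23,  1.93,  0.  ,  0.98, -1.38])]
[array([ 0.07,  0.3 ,  1.99, -0.  ,  0.86, -1.47])]
[array([ 0.03,  0.41,  2.03, -0.  ,  0.71, -1.51])]
[ 0.494193    0.19828744  1.63896107  0.          1.30434415 -1.04344207]
```

```bash
python3 - <<'E'
from h import *
rot=down(CY+np.pi/2); a=2.0; up=np.array([0,0,.003])
m.command_gripper(.05,25); m.move_to([.43,.05,.37],rot); m.move_to(handle(a,-75)+[0,0,.10],rot); 
m.servo_line(handle(a,-75)+up,rot,rate=.15); m.command_gripper(.005,25); print("w",m.get_width(),m.get_contact_force())
for b in np.r_[np.linspace(a,.05,17)[1:],0]:
    m.servo_line(handle(b,-75)+up,rot,rate=.12)
    f=m.get_contact_force(); print(round(b,2),np.round(f,1),round(m.get_width(),4))
    if np.linalg.norm(f)>35: print("STOP"); break
print(m.get_time(),m.get_position())
E
```

```text
w 0.011130110824475771 [-0.65189343  5.96657988  4.52949004]
1.88 [-2.8  1.7  9.5] 0.0109
1.76 [-3.6  2.6 12.2] 0.011
1.63 [-3.2 -0.9 10.6] 0.011
1.51 [-1.7 -2.6  9. ] 0.0111
1.39 [-0.9 -3.   8. ] 0.0114
1.27 [-0.2 -4.7  5.4] 0.0108
1.15 [ 2.2 -4.2  0.5] 0.011
1.02 [ 3.5 -2.6 -2.5] 0.0108
0.9 [ 3.8 -1.6 -4.7] 0.011
0.78 [ 4.1 -2.3 -3.6] 0.0107
0.66 [ 3.5 -1.9 -4.7] 0.011
0.54 [ 3.1  1.1 -6.5] 0.0109
0.42 [ 3.   1.4 -6.9] 0.0113
0.29 [ 1.5  3.4 -7.5] 0.0113
0.17 [ 1.7  5.4 -7.6] 0.0109
0.05 [ 0.8  6.5 -6.3] 0.0109
0.0 [ 0.7  7.7 -2.3] 0.011
95.6167 [0.47774951 0.0254946  0.13250952]
```

```bash
python3 - <<'E'
from h import *
p=m.get_position()
for k in range(5):
    p[2]-=.0015; m.servo_line(p,rate=.03); f=m.get_contact_force(); print(np.round(p,4),np.round(f,1),round(m.get_position()[2],4))
    if f[2]>14: break
m.command_gripper(.04); p=m.get_position(); m.servo_line([p[0],p[1],.25],rate=.2)
# look at pin + bar, and cotter
m.move_to([.556,-.01,.33],down(0)); d=shot("wrist","car6"); s=shot("side","s6")
m.move_to([.43,.40,.25],down(0)); c=shot("wrist","cot6"); print(m.get_time())
A=cv2.resize(d["image"][0:250,220:420,::-1],None,fx=2,fy=2); B=cv2.resize(c["image"][60:185,230:430,::-1],None,fx=2,fy=2); D=cv2.resize(s["image"][140:265,240:440,::-1],None,fx=2,fy=2,interpolation=cv2.INTER_CUBIC)
cv2.imwrite("pics/m6.png",np.hstack([A,np.vstack([B,D])]))
E
```

```text
[0.4777 0.0255 0.131 ] [-4.1  3.3  9.3] 0.1324
[0.4777 0.0255 0.1295] [-6.2  2.2 20.5] 0.1317
100.3333
```

View pics/m6.png

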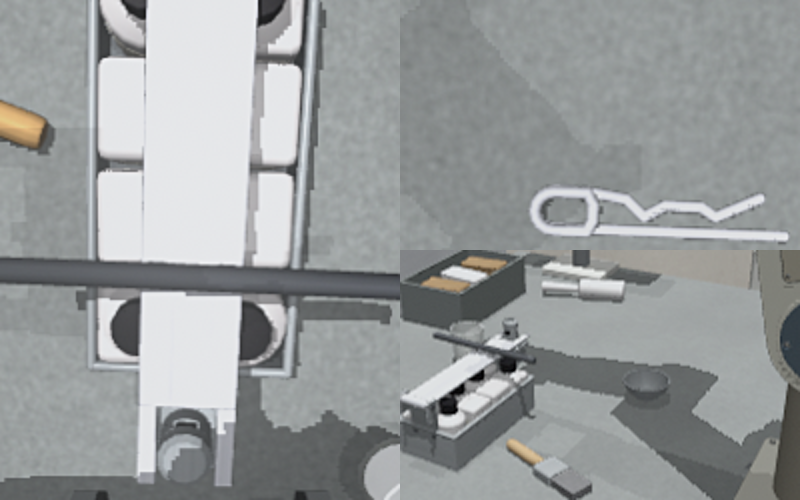

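```bash
python3 - <<'E'
from h import *
c=load("cot6"); g=c["image"].min(2).astype(np.uint8)
y0,y1,x0,x1=140,185,285,440
M=np.zeros_like(g); M[y0:y1,x0:x1]=(g[y0:y1,x0:x1]>175)
n,l,s,ce=cv2.connectedComponentsWithStats(M); i=1+np.argmax(s[1:,4]); print(s[i]); v,u=np.where(l==i)
L=[]
for k in range(u.min()+38,u.max()-2):
    w=np.sort(v[u==k])[::-1]; j=np.argmax(np.r_[np.diff(w)<-1,True]); L.append((k,w[:j+1].mean()))
P=px2w(c,L,.003)[:,:2]; k,b=np.polyfit(P[:,0],P[:,1],1); r=P[:,1]-(k*P[:,0]+b); print("yaw",np.degrees(np.arctan(k)),"rms",r.std())
yw=np.arctan(k); e=np.array([np.cos(yw),np.sin(yw)]);nn=np.array([-e[1],e[0]])
xs=px2w(c,np.c_[u,v],.003)[:,:2]; t=xs@e; print("len",t.max()-t.min()); q=xs@nn; leg=(P@nn).mean()
o=e*(t.max()-.120)+nn*(leg+.010); o2=e*(t.min()+.015)+nn*(leg+.01)
co=t<t.min()+.03; print("coil y range",(q[co].min()-leg,q[co].max()-leg)); print("origin",o,o2)
pin=C(0,-130); rot=down(CY)
m.move_to([.45,.15,.30],down(0)); m.move_to([pin[0],pin[1]-.04,.25],rot); m.servo_line([pin[0],pin[1]-.04,.175],rot,rate=.15); d=shot("wrist","pin"); print(m.get_position(),m.get_time(),w2px(d,[[*pin,.146]]))
m.servo_line([pin[0],pin[1]-.04,.28],rot,rate=.2)
U=np.int32(w2px(d,[[*pin,.146]])[0]); cv2.imwrite("pics/pinc.png",cv2.resize(d["image"][max(U[1]-75,0):U[1]+75,U[0]-90:U[0]+90,::-1],None,fx=4,fy=4,interpolation=cv2.INTER_CUBIC)); print(U)
E
```

```text
[327 173  97   8 424]
yaw -2.03108029016986 rms 0.0001648931231939123
len 0.10211722041142657
coil y range (np.float64(-0.0023497820511789724), np.float64(0.0024578111721004214))
origin [0.4209866  0.39840812] [0.45384872 0.3972427 ]
[ 0.55062467 -0.09943284  0.1761138 ] 103.0917 [[314.97062872 170.19701506]]
[314 170]
```

View pics/pinc.png

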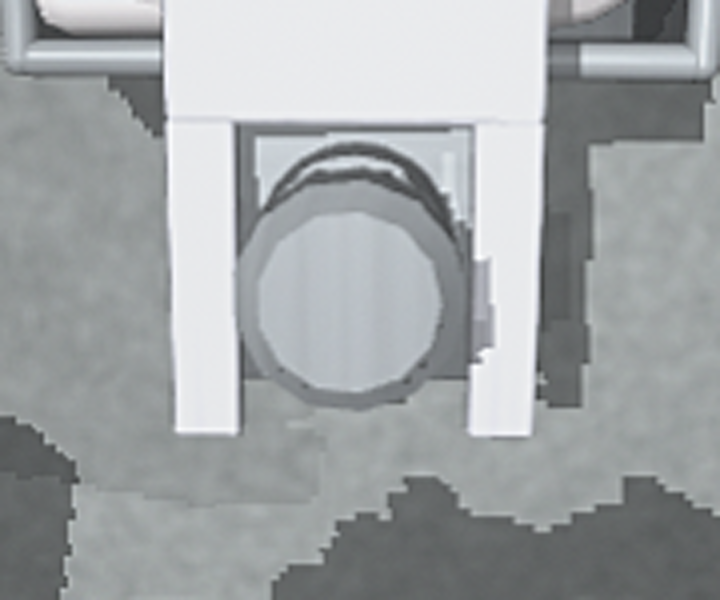

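```bash
python3 - <<'E'
from h import *
yw=np.radians(-2.03); rot=down(yw-np.pi/2); o=np.array([.4205,.3984])
m.move_to([.43,.15,.28],down(0)); m.command_gripper(.034,100); m.move_to([*o,.15],rot)
c=shot("wrist","pre"); 
m.servo_line([*o,.034],rot,rate=.12); ok=lower(o,.0165,rot,step=.0015,lim=3,rate=.03)
z=m.get_position()[2]; print("z",z,ok,m.get_contact_force()); m.servo_line([*o,z+.002],rot,rate=.03)
m.command_gripper(.015,100); print("w",m.get_width(),m.get_contact_force(),m.get_position()); 
m.servo_line([*o,.22],rot,rate=.15); print(m.get_width(),m.get_time())
pin=C(0,-130); m.move_to([.43,.15,.30],down(-.8)); 
m.move_to([pin[0],pin[1]-.16,.25],down(CY)); d=shot("wrist","held"); print(m.get_position(),m.get_time())
cv2.imwrite("pics/heldc.png",cv2.resize(d["image"][0:400,200:440,::-1],None,fx=1.8,fy=1.5))
cv2.imwrite("pics/heldc.png",d["image"][:,:,::-1])
s=shot("side","s7")
E
```

```text
contact 0.0196 [-2.5 -2.3 17.1]
z 0.021186362268158534 False [-2.24754676 -2.61003996 17.18168079]
w 0.022974082752674818 [-1.20202344 -0.53311313  6.92632064] [0.42047067 0.39840263 0.02344635]
0.022916731615957316 112.4833
[ 0.55005817 -0.21860188  0.25003892] 115.125
```

View pics/heldc.png

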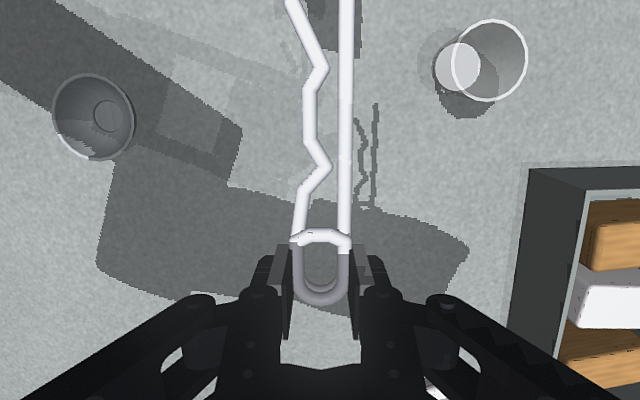

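```bash
python3 - <<'E'
from h import *
def tool(c,uv,x): # pixel -> tool coords at tool-x depth
    k,d=K(c); s=cv2.undistortPoints(np.array(uv,float).reshape(-1,1,2),k,d).reshape(-1,2); T=c["mount"]
    v=np.c_[s,np.ones(len(s))]@T[:3,:3].T; o=T[:3,3]; return o+v*((x-o[0])/v[:,0])[:,None]
h=load("held"); g=h["image"].min(2)
L=[]
for v in range(5,215,5):
    u=np.where(g[v,334:360]>185)[0]; 
    if len(u): L.append((334+u.mean(),v,len(u)))
L=np.array(L); print(L[::6])
P=tool(h,L[:,:2],.0204); k,b=np.polyfit(P[:,2],P[:,1],1); print("leg y at z=0",b,"slope",k,"rms",(P[:,1]-k*P[:,2]-b).std(),P[0],P[-1])
d=load("pin"); print("pin tool",tool(d,[(311.6,169.2)],.0301))
print("coil rear/front",tool(h,[(320,303),(320,240)],.0174))
print("apparent width mm vs row", [(int(r[1]),round(float((tool(h,[(r[0]+r[2]/2,r[1])],.0204)-tool(h,[(r[0]-r[2]/2,r[1])],.0204))[0,1]*1000),2)) for r in L[::5]])
E
```

```text
[[346.5   5.   14. ]
 [345.5  35.   14. ]
 [345.5  65.   14. ]
 [345.   95.   13. ]
 [344.5 125.   12. ]
 [344.5 155.   12. ]
 [343.5 185.   12. ]]
leg y at z=0 0.010345291129215506 slope 0.006895598867521586 rms 0.00010705146551925189 [ 0.0204      0.00983954 -0.10236993] [ 0.0204      0.01011667 -0.02455084]
pin tool [[ 0.0301     -0.00326707 -0.03974644]]
coil rear/front [[ 0.0174      0.00040584  0.01792323]
 [ 0.0174      0.00037498 -0.01235599]]
apparent width mm vs row [(5, 5.05), (30, 5.12), (55, 5.2), (80, 5.28), (105, 4.99), (130, 4.68), (155, 4.77), (180, 4.46), (205, 4.96)]
```

```bash
cat >> h.py <<'E'
PIN=np.array([.5487,-.0596]); YH=CY-.007; ROTH=down(YH); AX=np.array([-np.sin(CY),np.cos(CY)])
def tcp(rem,dx=0,dz=0): # TCP for 'rem' m before home
    c,s=np.cos(YH),np.sin(YH); p=PIN-(.0099-dx)*np.array([c,s])+.0592*np.array([s,-c])-rem*AX; return [*p,.1464+dz]
def push(rems,lim,dx=0,dz=0,rate=.05):
    for r in rems:
        m.servo_line(tcp(r,dx,dz),ROTH,rate=rate); f=m.get_contact_force()-F0; print(round(r*1000,1),np.round(f,1),np.round((m.get_position()-tcp(r,dx,dz))*1000,1))
        if abs(f[1])>lim or np.hypot(f[0],f[2])>lim: print("STOP"); return r
F0=0
E
python3 - <<'E'
import h; from h import *
p=tcp(.085); m.move_to([p[0],p[1],.25],ROTH); m.servo_line(p,ROTH,rate=.1); m.hold(.3); h.F0=m.get_contact_force(); print(h.F0)
np.save("F0.npy",h.F0)
push(np.arange(.080,.035,-.004),5)
shot("scene","ins"); print(m.get_time(),m.get_width())
E
```

```text
[ 0.34655489 -0.00436664 -0.8154285 ]
80.0 [-1.   0.4  0.2] [-0.   0.4  0. ]
76.0 [-0.2  1.   0.2] [ 0.   0.3 -0. ]
72.0 [-1.1  1.2 -0.2] [ 0.   0.2 -0. ]
68.0 [-1.3  0.6  0.3] [-0.   0.2 -0. ]
64.0 [-0.5  0.4  0.6] [-0.   0.2 -0. ]
60.0 [-0.7 -0.7  0.7] [-0.   0.2 -0. ]
56.0 [ 0.  -0.3 -0.6] [-0.   0.2 -0. ]
52.0 [-0.8  0.5  0.6] [-0.   0.2 -0. ]
48.0 [ 1.1 -1.1  0.7] [-0.   0.2 -0. ]
44.0 [-0.6  0.7  0.4] [-0.   0.2 -0. ]
40.0 [-2.  -0.4 -0.2] [-0.5  0.4 -0.2]
36.0 [-3.5  0.8  0. ] [-0.6  0.4 -0.2]
119.9583 0.02296191094379667
```

```bash
python3 - <<'E'
import h; from h import *
h.F0=np.load("F0.npy")
r=push(np.arange(.033,-.0001,-.003),28); print(m.get_time(),m.get_width())
c=shot("wrist","home"); cv2.imwrite("pics/homec.png",cv2.resize(c["image"][0:330,180:480,::-1],None,fx=1.8,fy=1.8))
E
```

```text
33.0 [-4.   0.1 -0.3] [-0.5  0.3 -0.2]
30.0 [-5.2 -1.   0.4] [-0.7  0.  -0.2]
27.0 [-5.6  0.8 -0.5] [-1.   0.3 -0.4]
24.0 [-6.5  3.  -0.1] [-1.3  0.8 -0.6]
21.0 [-6.   4.8 -0.8] [-1.3  1.1 -0.5]
18.0 [-5.2  4.6  0.2] [-1.1  1.2 -0.5]
15.0 [-4.3  6.4  0.3] [-0.8  1.2 -0.4]
12.0 [-3.5  5.6 -0.3] [-0.4  1.1 -0.2]
9.0 [-4.2  2.9 -0.6] [-0.2  0.5 -0.1]
6.0 [-5.3  3.1 -0.5] [-0.2  0.3 -0.1]
3.0 [-4.8  2.9 -0.6] [-0.3  0.4 -0.1]
0.0 [-5.7  0.8  0.5] [-0.5  0.1 -0.2]
122.9583 0.02270021214154368
```

View pics/homec.png

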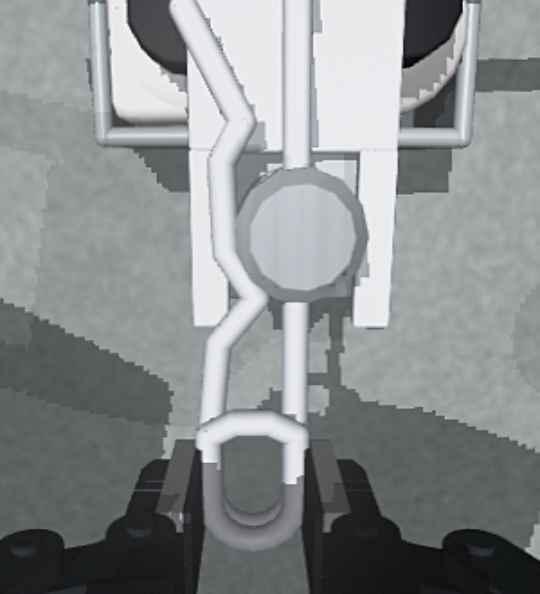

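```bash
python3 - <<'E'
from h import *
def tool(c,uv,x):
    k,d=K(c); s=cv2.undistortPoints(np.array(uv,float).reshape(-1,1,2),k,d).reshape(-1,2); T=c["mount"]
    v=np.c_[s,np.ones(len(s))]@T[:3,:3].T; o=T[:3,3]; return o+v*((x-o[0])/v[:,0])[:,None]
f=lambda L:[(u/1.8+180,v/1.8) for u,v in L]
h=load("home")
print("kinks",tool(h,f([(263,297),(247,120)]),.0204)*1000)
print("pin",tool(h,f([(303,233)]),.0004)*1000)
print("coil rear/front",tool(h,f([(252,549),(252,424)]),.0174)*1000)
H=load("held"); print("kinks held",tool(H,[(329,167),(327,70)],.0204)*1000)
print(m.get_position(),tcp(0))
E
```

```text
kinks [[ 20.4          2.79159091 -43.51590639]
 [ 20.4         -0.73111556 -80.93098741]]
pin [[  0.4          9.81982233 -59.60099848]]
coil rear/front [[ 17.4          0.41191603  18.94860229]
 [ 17.4          0.37795388 -14.35699776]]
kinks held [[ 20.4          3.94918253 -42.70020244]
 [ 20.4          2.92476542 -79.73812223]]
[ 0.5359143  -0.11822985  0.14624617] [np.float64(0.5364310756533198), np.float64(-0.11835477423474149), 0.1464]
```

```bash
python3 - <<'E'
import h; from h import *
def tool(c,uv,x):
    k,d=K(c); s=cv2.undistortPoints(np.array(uv,float).reshape(-1,1,2),k,d).reshape(-1,2); T=c["mount"]
    v=np.c_[s,np.ones(len(s))]@T[:3,:3].T; o=T[:3,3]; return o+v*((x-o[0])/v[:,0])[:,None]
h.F0=np.load("F0.npy"); push([.0008,.0016],28,rate=.03)
m.hold(.3); print(m.get_contact_force()-h.F0)
m.command_gripper(.04); m.hold(.5); c=shot("wrist","rel"); print(m.get_contact_force()-h.F0,m.get_time(),m.get_position())
p=m.get_position(); m.servo_line([p[0],p[1],.20],rate=.1); d=shot("wrist","rel2"); s=shot("scene","scF")
cv2.imwrite("pics/relc.png",np.hstack([cv2.resize(c["image"][0:330,230:410,::-1],None,fx=1.8,fy=1.8),cv2.resize(d["image"][0:330,200:440,::-1],None,fx=1.8,fy=1.8)]))
E
```

```text
0.8 [-6.1  1.4 -0.1] [-0.4  0.1 -0.1]
1.6 [-5.9  0.9  0.4] [-0.3 -0.  -0.1]
[-5.6391319   0.14898445 -0.47907307]
[-0.62125658 -0.04670796  1.28489086] 124.6667 [ 0.53636635 -0.1199583   0.14638176]
```

```bash
python3 - <<'E'
from h import *
for n in("home","rel"):
    g=load(n)["image"].min(2); print(n)
    for v in (20,40,60,68,76,90,110,130,150,165,180,200,215,230): print(v," ".join(str(x) for x in g[v,276:362:1]//10))
E
```

```text
home
20 7 7 7 7 6 13 18 20 22 23 23 23 23 23 23 23 23 23 23 22 21 19 15 14 20 19 19 23 23 23 23 23 23 23 23 23 23 23 23 23 23 23 23 23 23 23 23 23 23 23 23 23 23 23 23 23 23 23 23 24 19 15 19 21 23 23 23 23 23 23 23 23 23 22 21 19 14 13 24 23 23 23 23 23 23 23
40 5 4 4 3 3 4 4 2 22 24 23 23 23 23 24 15 15 19 21 22 23 23 23 23 23 23 23 23 23 22 22 20 16 14 20 23 23 23 23 23 23 23 23 23 23 23 23 23 23 23 23 23 23 23 23 23 23 23 23 23 20 16 19 22 23 23 23 23 23 23 23 23 23 22 21 18 13 16 16 23 23 23 23 23 23 23
60 23 23 23 23 23 23 18 12 12 23 23 23 23 23 23 23 23 23 23 23 23 23 23 23 23 18 14 18 21 22 23 23 23 23 23 23 23 23 23 23 22 20 17 15 15 20 24 23 23 23 23 23 23 23 23 23 23 23 23 23 21 16 19 22 23 23 23 23 23 23 23 23 23 22 20 18 13 16 17 16 23 23 23 23 23 23
68 8 8 8 8 8 8 8 7 13 23 23 23 23 23 23 23 23 23 23 23 23 23 23 23 23 23 23 23 23 19 20 22 23 23 23 23 23 23 23 23 23 22 22 20 18 14 13 16 16 16 16 20 23 23 23 23 23 23 23 23 21 16 18 22 23 23 23 23 23 23 23 23 23 22 20 17 14 16 17 17 16 23 23 23 23 23
76 18 18 18 18 18 18 18 18 14 21 23 23 23 23 23 23 23 23 23 23 23 23 23 
[... 5428 characters left out ...]
6 13 12 16 16 15 15 15 15 15 15 14 14 14 14 14 15 15 15 15 16 16 16 16 16 16 16 16 15 14 17 20 21 22 22 22 22 22 22 21 19 17 14 13 16 16 16 16 17 17 16 16 16 16 16 16 14 9 10 10 10 10 10
215 15 15 15 15 15 14 14 15 15 14 16 20 21 22 22 22 22 22 21 20 18 16 12 11 15 15 16 16 16 16 16 16 16 16 16 16 16 16 16 16 16 16 16 16 17 17 17 18 17 17 17 14 13 18 20 22 22 22 22 22 22 21 20 18 15 13 15 15 15 15 15 15 15 15 15 15 15 14 9 10 10 10 10 10 10 13
230 14 15 15 15 14 16 21 22 23 23 23 23 23 23 22 22 22 22 22 21 21 20 20 19 18 19 19 20 20 20 20 20 21 21 21 21 22 22 22 22 22 22 22 23 23 23 23 23 23 23 23 23 23 22 22 21 20 20 19 18 16 12 14 18 12 8 9 9 9 10 10 10 10 10 9 9 10 10 10 10 10 10 10 9 9 9
```

```bash
python3 - <<'E'
from h import *
for n,R_ in(("held",(40,55,62,68,74,80,100,130,150,160,165,170,180,195,210)),("rel2",(20,30,40,50,60,70,80,90,100,120,140,150,160,170,180,195,210))):
    g=load(n)["image"].min(2); print(n)
    for v in R_: print(v," ".join(str(x) for x in g[v,290:362:1]//10))
E
```

```text
held
40 17 17 17 17 17 17 17 17 17 17 13 18 21 22 23 24 24 24 24 24 24 24 24 23 23 22 20 15 9 10 10 10 10 10 10 10 11 11 11 11 11 10 10 10 10 10 10 10 14 19 22 23 24 24 24 24 24 24 24 24 23 22 21 17 9 10 10 10 10 10 10 14
55 16 15 15 18 18 18 18 17 17 17 18 16 16 16 16 16 15 14 18 21 23 23 24 24 24 24 24 24 24 24 23 23 22 18 14 14 17 17 17 17 17 17 16 16 16 17 17 16 15 19 22 23 24 24 24 24 24 24 24 24 23 22 20 16 11 10 10 10 10 9 17 17
62 16 16 16 15 15 16 18 17 17 17 17 17 15 15 15 15 15 16 17 17 15 16 21 22 23 24 24 24 24 24 24 24 24 23 23 22 19 16 15 17 16 16 16 16 17 17 17 15 15 19 22 23 24 24 24 24 24 24 24 24 23 22 19 14 16 17 17 17 17 17 17 17
68 17 17 16 16 15 15 15 15 17 17 17 17 15 15 15 15 15 16 17 17 17 17 17 18 22 23 23 23 24 24 24 24 24 24 23 23 23 21 18 14 14 17 17 17 16 16 17 15 15 20 22 23 24 24 24 24 24 24 24 24 23 22 19 14 15 16 16 16 17 17 17 17
74 16 16 16 16 17 16 16 16 17 17 16 16 16 15 15 15 15 16 17 17 20 22 22 24 24 24 24 24 24 24 24 24 23 22 21 19 15 12 14 17 17 17 17 17 17 17 17 15 15 20 22 23 24 24 24 24 24 24 24 24 23 22 19 14 15 17 16 16 16 16 16 16
80 
[... 5166 characters left out ...]
15 14 14 14 13 8 10 10 10 10 10 13 17 16 16
180 14 15 15 15 15 16 19 22 22 23 23 22 21 19 16 12 13 15 15 15 15 16 15 16 16 17 17 17 17 16 16 16 15 16 16 16 15 16 20 22 22 23 23 22 21 18 14 12 16 15 15 15 16 16 16 16 16 16 16 17 15 9 10 10 10 10 13 17 16 16 16 16
195 14 16 21 23 23 23 23 23 23 23 23 23 22 22 22 21 20 21 21 21 22 22 22 22 22 22 22 22 23 23 23 23 23 23 23 23 23 22 22 21 20 18 16 15 17 17 14 16 16 16 16 16 16 15 15 15 15 16 14 9 10 10 10 10 10 10 12 17 16 16 16 16
210 14 15 19 22 22 23 22 22 21 18 14 11 11 11 14 16 16 16 16 16 16 16 16 16 16 16 16 17 16 16 16 16 16 16 16 18 21 22 22 23 22 22 20 17 13 11 14 17 16 16 15 16 16 16 16 14 10 10 10 10 10 10 10 9 12 16 15 16 15 16 16 16
```

```bash
python3 - <<'E'
from h import *
p=m.get_position(); m.servo_line([p[0],p[1],.33],rate=.2); m.move_to([.556,-.01,.33],down(0)); d=shot("wrist","car9"); a=load("car6")
D=np.abs(d["image"].astype(int)-a["image"]).max(2)>60; n,l,s,ce=cv2.connectedComponentsWithStats(D.astype(np.uint8)[:250,200:440])
print([(np.round(ce[i]+[200,0]),s[i,4]) for i in range(1,n) if s[i,4]>25]); 
m.move_to([.45,-.25,.40],down(0)); m.hold(.5); print(m.get_time(),m.get_contact_force()); m.sign_off()
E
```

```text
[(array([326., 132.]), np.int32(31)), (array([326., 148.]), np.int32(27)), (array([315., 191.]), np.int32(202)), (array([346., 180.]), np.int32(27)), (array([300., 191.]), np.int32(118)), (array([298., 220.]), np.int32(66))]
128.3833 [ 0.84768997 -0.30290051  1.04571124]
the job is handed in; nothing more can be done
```

The job is done and was handed in at about 128 s. I have no verdict, because `sign_off` does not report one.

- **Bottles and canisters:** all six were present and now stand upright in the carrier, two bottles at each end and the two canisters in the middle ranks. The first square bottle caught a wall with a 46 N push, and each canister touched one lightly. All three went in after a 1–3 mm shift sideways.
- **Bar:** it is shut. It met a firm stop at the nominal shut height, and the picture showed its fork round the pin.
- **Cotter:** I used the bright aluminium one and left the pink and teal look-alikes. The leg went through the hole and the bow passed its narrowest point. With the cotter still gripped, the picture showed it about 2 mm too deep and the bow slightly sprung, so I pulled it back 1.6 mm and let go. Pixel measurements afterwards put the seat within about 1 mm of the hole, with the bow back at its rest spacing.
- **Last check:** the final picture differed from the one before the cotter only around the cotter and pin. The arm was clear and read no contact.

The 16-picture limit ran out before I could look at the released cotter. That last check and the before-and-after comparison rest on pixel values, not on a viewed picture. I did not measure the sprayer's position again, but no planned move went near it.

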